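# Return two gel frames through the flap of the chute

### The job

Send both empty gel frames back to store: push each one right through the sprung flap of the steel chute so that it drops into the bin below, one at a time, letting the flap swing shut behind the first before you start the second through. Leave the canister, the colour wheel segment and the safety clip where they are.

Things in the scene. Friction and masses are not known exactly. Their poses are not given: they have to be found in the camera images.
- gel_frame_a: one of two identical empty round gel frames: a flat steel ring lying on the counter, 130 mm outside diameter, 98 mm open hole, 7 mm thick, about 0.22 kg. Origin at the centre of its underside, z up; it is round, so its yaw does not matter
- gel_frame_b: the other gel frame, identical to gel_frame_a
- chute: fixed steel chute at the counter's far edge. Origin at counter height in the middle of its doorway, under the hinge; x points out through it, y across, z up. A sill, 1 mm below the counter, runs on to the doorway; right behind it the chute floor drops at 42 degrees for 125 mm into an open steel bin: inside 96 to 348 mm past the doorway, 222 mm wide, floor 165 mm and rim 89 mm below the counter
- doorway (a point): same point and axes as chute. The doorway is 165 mm wide, between two side cheeks 64 mm high that reach from 45 mm before it to 25 mm beyond; flared lead-in plates 49 mm high go on to 74 mm before it, 195 mm apart there. The flap's hinge barrel crosses it, 11 mm thick, top 60 mm above the counter. A frame whose centre is 45 mm past it tips and slides down by itself
- flap (a joint): angle of the sprung steel flap in the doorway: 0 = shut, hanging upright; swings only inwards (lower edge away from the counter) to 1.35 rad; positive = open. 158 mm wide, hinged 54 mm above the counter, rolled lower edge 3 mm above it: a frame pushed against it lifts it (to about 0.4 rad) and passes under. A light spring (0.4 N at the edge to start it) shuts it once nothing is under it
- canister: tin screw-top canister, 92 mm diameter, 149 mm high, standing on the counter; leave it alone. Origin at the centre of its underside
- wheel_segment: red plastic colour wheel segment, a flat 60 degree slice 120 mm long, up to 148 mm wide and 8 mm high, lying on the counter; leave it alone. Origin on its underside 58 mm in from the middle of its wide curved edge, x towards that edge
- safety_clip: chrome safety clip (an oval snap hook) 96 mm long, 53 mm wide, 9 mm high, lying on the counter beyond the right-hand frame; leave it alone. Origin under its middle, x along it
There are look-alikes about, which are no part of the job. What is shaped like the gel_frame_b but pink is not meant.

How it is judged:
On the way, in this order (a step that is already met when the one before it is completed fails the run):
1. a gel frame lies flat in the doorway and holds the flap open (((x of gel_frame_a in the frame of doorway between -0.055 and 0.04 m and y of gel_frame_a in the frame of doorway between -0.03 and 0.03 m and z of gel_frame_a in the frame of doorway between -0.03 and 0.02 m and value of joint flap above 0.15 rad) or (x of gel_frame_b in the frame of doorway between -0.055 and 0.04 m and y of gel_frame_b in the frame of doorway between -0.03 and 0.03 m and z of gel_frame_b in the frame of doorway between -0.03 and 0.02 m and value of joint flap above 0.15 rad))), for 0.1 s.
2. that frame is down in the bin, at rest, and the flap has shut behind it, the other frame still up on the counter ((((x of gel_frame_a in the frame of doorway between 0.096 and 0.348 m and y of gel_frame_a in the frame of doorway between -0.111 and 0.111 m and z of gel_frame_a in the frame of doorway between -0.18 and -0.095 m and linear speed of gel_frame_a below 0.05 m/s) and height (world z) of gel_frame_b above -0.02 m) or ((x of gel_frame_b in the frame of doorway between 0.096 and 0.348 m and y of gel_frame_b in the frame of doorway between -0.111 and 0.111 m and z of gel_frame_b in the frame of doorway between -0.18 and -0.095 m and linear speed of gel_frame_b below 0.05 m/s) and height (world z) of gel_frame_a above -0.02 m)) and value of joint flap below 0.06 rad), for 0.2 s.
3. the second gel frame lies flat in the doorway and holds the flap open (((x of gel_frame_a in the frame of doorway between -0.055 and 0.04 m and y of gel_frame_a in the frame of doorway between -0.03 and 0.03 m and z of gel_frame_a in the frame of doorway between -0.03 and 0.02 m and value of joint flap above 0.15 rad) or (x of gel_frame_b in the frame of doorway between -0.055 and 0.04 m and y of gel_frame_b in the frame of doorway between -0.03 and 0.03 m and z of gel_frame_b in the frame of doorway between -0.03 and 0.02 m and value of joint flap above 0.15 rad))), for 0.1 s.
At the end, for the whole second after the job is handed in: both gel frames are at rest in the bin (their centres within its walls and below its rim) and the flap is shut (within 0.06 rad) (x of gel_frame_a in the frame of doorway between 0.096 and 0.348 m and y of gel_frame_a in the frame of doorway between -0.111 and 0.111 m and z of gel_frame_a in the frame of doorway between -0.18 and -0.095 m and linear speed of each of gel_frame_a, gel_frame_b below 0.05 m/s and x of gel_frame_b in the frame of doorway between 0.096 and 0.348 m and y of gel_frame_b in the frame of doorway between -0.111 and 0.111 m and z of gel_frame_b in the frame of doorway between -0.18 and -0.095 m and value of joint flap below 0.06 rad); the robot touches nothing.
It fails at once if the canister is moved more than 20 mm or knocked over (distance of canister from where it was at the start of the episode above 0.02 m or angle between canister's own z axis and vertical above 0.3 rad).
It fails at once if the colour wheel segment is moved more than 20 mm (distance of wheel_segment from where it was at the start of the episode above 0.02 m).
It fails at once if the safety clip is moved more than 20 mm (distance of safety_clip from where it was at the start of the episode above 0.02 m).
It also fails if it takes over 72 s, if anything falls off the work surface, if the arm or the gripper's body presses on something with over 40 N, if the wrist force passes 120 N, or if a joint passes its speed limit or range.

### The arm

A 6-joint arm with a two-finger parallel gripper is mounted at the origin on the work surface. World frame = base frame: x ahead of the robot, y to its left, z up, the work surface at z = 0. Lengths are in m, angles in rad, forces in N, time in s.
With the tool pointing down it reaches from about 0.35 to 0.875 m from the base axis. Payload 4.2 kg.
Tool frame: the origin (TCP) lies on the front face of the gripper's body, between the roots of the fingers; the fingertips stand 73 mm ahead of it and the grasp point (between the pads) lies 54 mm ahead of it; z points along the fingers, y is the line along which they close (so a half turn about z gives the same grasp; the last joint's range is limited). The gripper opens to 85 mm and grips with 20 to 120 N. Pads are 22 mm wide; open, the fingers measure 114 mm over their backs; the gripper's body (76 mm by 85 mm) begins 54 mm behind the grasp point. The pads swing forward as they close: fully open they stand 13 mm farther back than shut.
Start: joints at [-0.966, 0.385, 0.008, 0, -1.194, -0.259], TCP at [0.212, -0.588, 0.304] pointing down, gripper open.
Joint ranges: [-3.14, 3.14], [-1.21, 2.06], [-1.07, 1.41], [-3.16, 2.05], [-2.99, -0.16], [-3.1, 3.1]. Speed limits (rad/s): [2.79, 2.79, 3.14, 3.14, 3.14, 3.14].

### API

Orientations are given as a rotation vector (axis times angle).
In Python, from bench import bot gives the robot as it stands. The module is installed in compiled form; this text tells all that it offers.
- The arm moves only by the tool carry_out, never from a script. Its argument "motion" is a list that holds one entry, the list of rows, each a list of 7 numbers: the shift along the tool's x, y, z in mm, then the turn, a rotation vector about the tool's x, y, z in degrees, then the finger opening in mm, from 0 to 85.4. In form: [[[x, y, z, ax, ay, az, fingers], ...]]. A call has 1 to 8 rows; each row shifts and turns the commanded pose from where the row before left it, along the tool's axes as they then stand; what a row does not reach is not made up. A row lasts 1/8 s, in which the tool goes at most 62.5 mm and 10.7 degrees, less where a joint would pass 70% of its speed; a pose out of reach is approached as far as the arm can. A call with a gripper value outside its range is refused whole. The fingers move at their own pace and stop on an object; "newtons" is the grip in N (left out, the last holds). Time passes only in rows, so rows that do not move let the fingers close. It gives the time, the measured TCP pose, the force, the opening and the grip force at its end, in the units of the state.
- bot.sense(): the state, without advancing time (a new reading comes with each control period).
- bot.capture(name): name is "scene" or "top" or "wrist"; returns a dict with "frame" (384x512x3 uint8, blue, green, red), "fovy" (degrees; the focal length in pixels is half the picture's height over the tangent of half this angle, whatever the lens; pixels are square), "cx", "cy" (the principal point, pixels), "position" and "rotation" of the camera in the world; the wrist camera has in their place "T_tool_cam" (4x4, takes a point from camera to tool coordinates, whose origin is the TCP and whose axes are the flange's). Camera axes: x right, y down, z forward; pixel columns grow to the right and rows downward; lengths in m; the calibration is good to about 2 mm. A picture is of the moment at which its call begins: read the wrist's pose just before it. There is no depth.
- bot.close_job(): hands the job in; it is judged then, once.
The state is a dict: "time": time; "q": joint angles; "joint_vel": joint speeds; "effort": joint torques, N m; "tool_pos": TCP position; "eef_rot": TCP orientation; "contact_force": force on the tool from outside, world axes, zero at the start; "ft_torque": the same for the moment, N m; "finger_gap": finger opening in m; "grip_force": force on a finger pad.
Only numpy, scipy, OpenCV 4.12 (cv2) and the standard library are available. Lean on these libraries where they do the work, as an engineer would, in place of code of your own. Each camera call takes 0.05 s, during which the arm holds its last target. There are 200 camera calls.

## Working session

There is one attempt and no reset: what is moved stays moved. The work goes in short steps, Python scripts to look and compute and a tool call to move; the robot and the scene stay as the last step left them, time stands still between calls to the robot, and variables do not carry over. Pictures are saved under pics/ and viewed, at most 12 in all, crops included, and the job is handed in when it is done.

Besides the shell and the picture viewer there is one more tool, called after "Emit:" as a command line: name --argument value ..., lists and objects as JSON in quotes. carry_out: Moves the arm, as the interface text tells. Its arguments: {"type":"object","properties":{"motion":{"type":"array","items":{"type":"array","items":{"type":"array","items":{"type":"number"}}}},"newtons":{"type":"number"}},"required":["motion"]}

```bash
mkdir -p pics; cat > h.py <<'E'
import numpy as np, cv2
from bench import bot
from scipy.spatial.transform import Rotation as R
def px2w(c,u,v,z,s=None):
    f=192/np.tan(np.radians(c['fovy'])/2)
    d=np.array([(u-c['cx'])/f,(v-c['cy'])/f,1])
    if 'position' in c: p=np.array(c['position']);Rm=np.array(c['rotation'])
    else:
        T=np.array(c['T_tool_cam']);Rt=R.from_rotvec(s['eef_rot']).as_matrix()
        p=np.array(s['tool_pos'])+Rt@T[:3,3];Rm=Rt@T[:3,:3]
    d=Rm@d
    return p+d*(z-p[2])/d[2]
E
python3 - <<'E'
from h import *
s=bot.sense();print(s)
for n in('top','scene'):
    c=bot.capture(n);cv2.imwrite(f'pics/{n}0.png',cv2.resize(c['frame'],(768,576)));print(n,c['fovy'],c['cx'],c['cy'],c['position'],c['rotation'])
    np.save(n+'.npy',c,allow_pickle=True)
E
```

```text
{'time': 0.0, 'q': array([-9.66364268e-01,  3.85623761e-01,  6.62525024e-03, -5.04994862e-04,
       -1.19399640e+00, -2.58615370e-01]), 'joint_vel': array([-2.35858303e-03, -6.61957645e-04, -4.69182533e-04,  7.48425266e-04,
       -1.02728978e-03,  1.43141592e-06]), 'effort': array([ 1.59773612e-03, -3.92289162e+01,  1.88401991e+01,  4.18603152e+00,
       -4.61320218e-03, -1.68097353e-05]), 'tool_pos': array([ 0.2117487 , -0.58759357,  0.30277972]), 'eef_rot': array([ 0.54013143, -3.09430957, -0.00344477]), 'contact_force': array([ 0.14317263, -0.30192604,  0.8998401 ]), 'ft_torque': array([ 0.00131428, -0.03216066,  0.04335147]), 'grip_force': 0.0, 'finger_gap': 0.08548826130888426}
top 49.932893586914844 258.01556995574606 184.47113366708103 [0.42266551 0.00144249 1.38718866] [-2.19705871  2.18989116 -0.09055392]
scene 48.09958255831288 257.00669993846856 196.46277335486232 [ 1.31948072 -0.3603855   0.84854765] [-1.98926987 -1.28760163  0.5985834 ]
```

View pics/top0.png

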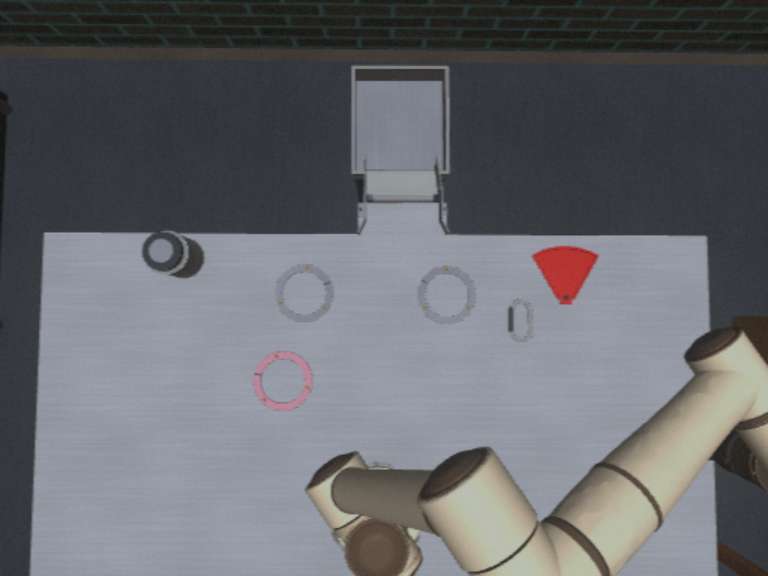

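View pics/scene0.png

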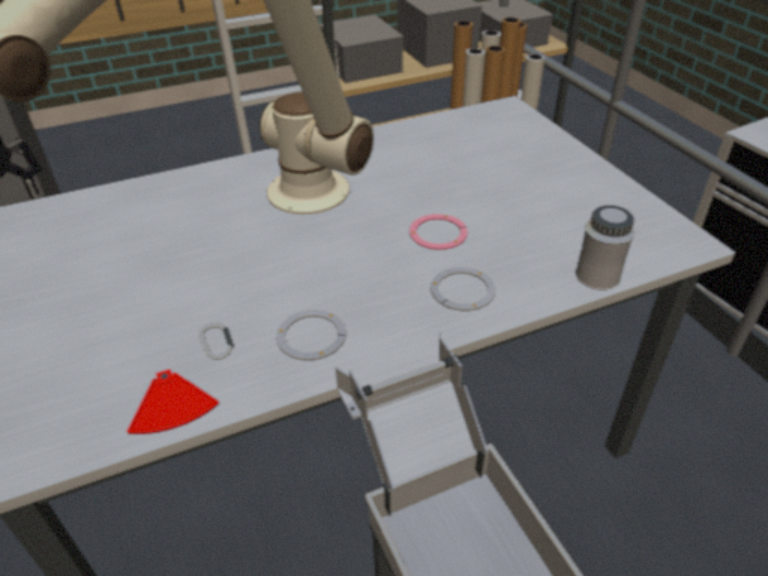

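```bash
python3 - <<'E'
from h import *
c=np.load('top.npy',allow_pickle=True).item()
c['rotation']=R.from_rotvec(c['rotation']).as_matrix()
for n,u,v,z in [('R',446.5,295,.007),('L',305,293,.007),('pink',283,380.5,.007),('R left edge',418,295,.007),('R right',476,295,.007),('clip',521,320,.005),('hingeL',366,202,.06),('hingeR',440,202,.06),('cheekLbase',362,205,.06),('leadL',359,234,.049),('leadR',447,234,.049),('edgeL',44,233,0),('edgeR',706,236,0),('binL',352,67,-.089),('binR',449,67,-.089)]:
    print(n,px2w(c,u/1.5,v/1.5,z).round(4))
s=bot.sense();print(R.from_rotvec(s['eef_rot']).as_matrix().round(3))
c=np.load('scene.npy',allow_pickle=True).item()
c['rotation']=R.from_rotvec(c['rotation']).as_matrix()
print('scene',px2w(c,311/1.5,334.5/1.5,.007),px2w(c,463/1.5,288.5/1.5,.007))
f=cv2.resize(np.load('top.npy',allow_pickle=True).item()['frame'][90:250,170:370],None,fx=4,fy=3.75,interpolation=2)
cv2.imwrite('pics/crop.png',cv2.resize(np.load('top.npy',allow_pickle=True).item()['frame'][100:230,190:340],None,fx=4.6,fy=4.6,interpolation=2))
E
```

```text
R [ 0.4766 -0.1512  0.007 ]
L [0.48   0.1646 0.007 ]
pink [0.2867 0.2108 0.007 ]
R left edge [ 0.4764 -0.0874  0.007 ]
R right [ 0.4769 -0.2172  0.007 ]
clip [ 0.4213 -0.318   0.005 ]
hingeL [0.6756 0.0287 0.06  ]
hingeR [ 0.6765 -0.1319  0.06  ]
cheekLbase [0.669  0.0373 0.06  ]
leadL [0.6072 0.0438 0.049 ]
leadR [ 0.6081 -0.1481  0.049 ]
edgeL [0.6129 0.7509 0.    ]
edgeR [ 0.6132 -0.7437  0.    ]
binL [ 1.0377  0.0677 -0.089 ]
binR [ 1.0398 -0.17   -0.089 ]
[[-0.941 -0.339 -0.001]
 [-0.339  0.941  0.002]
 [ 0.     0.002 -1.   ]]
scene [ 0.48398545 -0.15484201  0.007     ] [0.48707887 0.16308441 0.007     ]
```

View pics/crop.png

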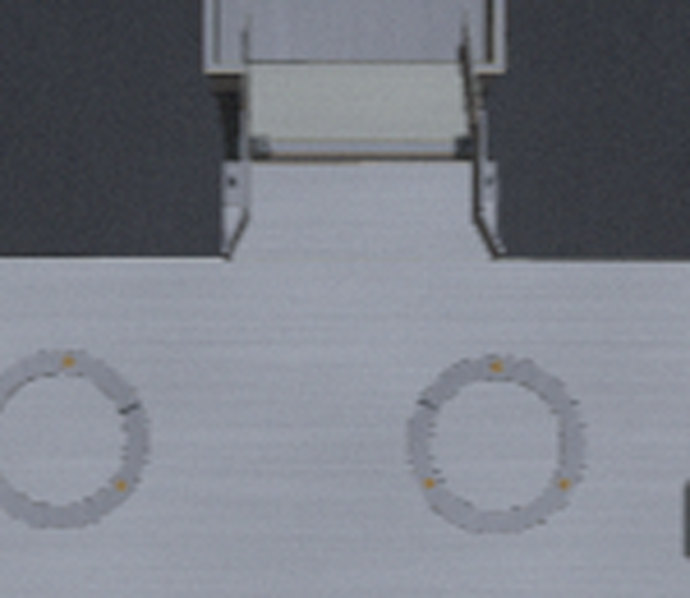

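Emit:
carry_out --motion '[[[0,0,0,0,0,9.9,0],[0,0,0,0,0,9.9,0],[-30,48,8,0,0,0,0],[-30,48,8,0,0,0,0],[-30,48,8,0,0,0,0],[-30,48,8,0,0,0,0],[-30,48,8,0,0,0,0],[-30,48,8,0,0,0,0]]]'

```text
time: 1.1
tool_pos: [0.3923, -0.2982, 0.2555]
eef_rot: [0.0, -3.141, -0.0]
contact_force: [-0.1, -1.2, 0.3]
finger_gap: -0.0002
grip_force: 0.0
```

Emit:
carry_out --motion '[[[-30,50,20,0,0,0,0],[-30,50,20,0,0,0,0],[-27,48,20,0,0,0,0],[0,0,0,0,0,0,0],[0,0,0,0,0,0,0]]]'

```text
time: 1.72
tool_pos: [0.4786, -0.1518, 0.1957]
eef_rot: [0.001, -3.141, 0.0]
contact_force: [-0.2, 0.8, 1.3]
finger_gap: 0.0003
grip_force: 0.0
```

```bash
python3 - <<'E'
from h import *
s=bot.sense();print(s['tool_pos'],s['eef_rot'],s['contact_force'],s['finger_gap'])
c=bot.capture('wrist');cv2.imwrite('pics/w1.png',c['frame']);print(c['T_tool_cam'],c['fovy'],c['cx'],c['cy'])
E
```

```text
[ 0.47857324 -0.15179715  0.1956545 ] [ 1.36092597e-03 -3.14057754e+00  5.09182627e-05] [-0.18030011  0.76967044  1.33855604] 0.0003094208520246327
[[ 3.73373657e-04 -9.50424722e-01 -3.10954511e-01  8.05263960e-02]
 [ 9.99999873e-01  2.49893723e-04  4.36939912e-04 -1.51905209e-03]
 [-3.37572914e-04 -3.10954635e-01  9.50424695e-01 -7.16002564e-02]
 [ 0.00000000e+00  0.00000000e+00  0.00000000e+00  1.00000000e+00]] 62.314063649208755 254.61534152604122 191.12574348621106
```

View pics/w1.png

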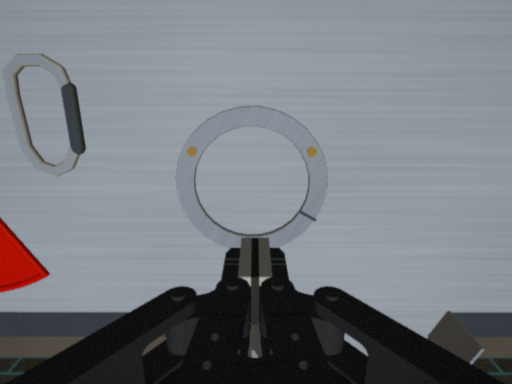

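```bash
python3 - <<'E'
from h import *
s=bot.sense();c=bot.capture('wrist')
for u,v in [(252,126),(252,235),(252,105),(195,181),(310,181),(177,180),(328,180),(80,150)]: print(u,v,px2w(c,u,v,.006,s).round(4))
E
```

```text
252 126 [ 0.4278 -0.1559  0.006 ]
252 235 [ 0.5254 -0.1562  0.006 ]
252 105 [ 0.4113 -0.1559  0.006 ]
195 181 [ 0.4743 -0.2049  0.006 ]
310 181 [ 0.4743 -0.1063  0.006 ]
177 180 [ 0.4734 -0.2203  0.006 ]
328 180 [ 0.4734 -0.0909  0.006 ]
80 150 [ 0.4475 -0.299   0.006 ]
```

Emit:
carry_out --motion '[[[0,0,40,0,0,0,0],[0,0,40,0,0,0,0],[0,0,30,0,0,0,0],[0,0,6,0,0,0,0],[0,0,2,0,0,0,0],[0,0,0,0,0,0,0]]]'

```text
time: 2.58
tool_pos: [0.4794, -0.1522, 0.0791]
eef_rot: [0.0, 3.139, -0.0]
contact_force: [0.2, -0.0, -0.7]
finger_gap: 0.0004
grip_force: 0.0
```

Emit:
carry_out --motion '[[[2,0,3,0,0,0,0],[0,15,0,0,0,0,0],[0,12,0,0,0,0,0],[0,20,0,0,0,0,0],[0,25,0,0,0,0,0],[0,25,0,0,0,0,0],[0,20,0,0,0,0,0],[0,15,0,0,0,0,0]]]'

```text
time: 3.58
tool_pos: [0.4765, -0.0186, 0.0751]
eef_rot: [0.003, -3.141, 0.001]
contact_force: [-0.2, -1.5, 0.6]
finger_gap: 0.0003
grip_force: 1.2
```

```bash
cat >> h.py <<'E'
def rings(tag=''):
    "ring centres seen in the top picture: fit circles in world-rectified view"
    c=bot.capture('top');c['rotation']=R.from_rotvec(c['rotation']).as_matrix()
    # rectify plane z=7mm, 1 mm/pixel: x .30-.75 up, y .35..-.35
    W=[];P=[]
    f=192/np.tan(np.radians(c['fovy'])/2)
    for x,y in [(.8,.35),(.8,-.35),(.25,-.35),(.25,.35)]:
        d=c['rotation'].T@(np.array([x,y,.007])-c['position']);P.append([c['cx']+f*d[0]/d[2],c['cy']+f*d[1]/d[2]]);W.append([(.35-y)*1000,(.8-x)*1000])
    H=cv2.getPerspectiveTransform(np.float32(P),np.float32(W))
    im=cv2.warpPerspective(c['frame'],H,(700,550))
    cv2.imwrite(f'pics/rect{tag}.png',im)
    return im
E
python3 - <<'E'
from h import *
s=bot.sense();print(s['tool_pos'],s['contact_force'])
rings('1')
E
```

```text
[ 0.47647787 -0.01859707  0.07505196] [-0.23539651 -1.46815404  0.57590892]
```

View pics/rect1.png

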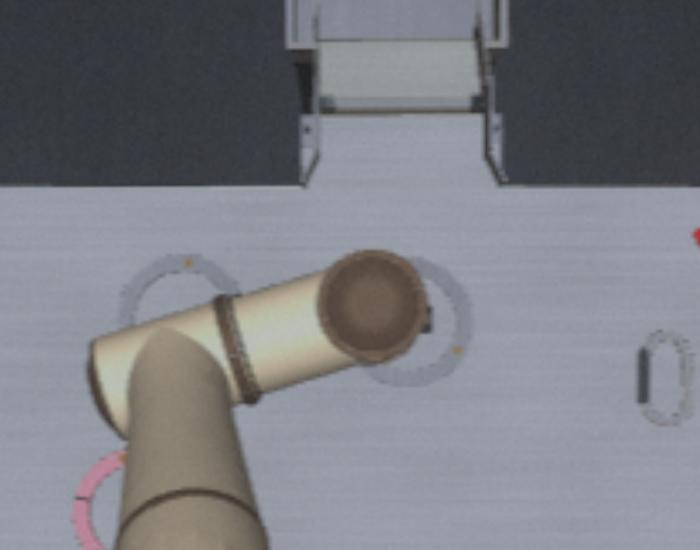

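Emit:
carry_out --motion '[[[0,-10,0,0,0,0,0],[0,0,-25,0,0,0,0],[40,-12,0,0,0,0,45],[50,-14,0,0,0,0,45],[4,0,0,0,0,0,45],[0,0,20,0,0,0,45],[0,0,5,0,0,0,45],[0,0,0,0,0,0,45]]]'

```text
time: 4.62
tool_pos: [0.3831, -0.0562, 0.0747]
eef_rot: [-0.0, -3.141, 0.0]
contact_force: [-0.3, -0.1, -0.7]
finger_gap: 0.0448
grip_force: 0.0
```

```bash
python3 - <<'E'
from h import *
s=bot.sense();print(s['tool_pos'],s['contact_force'],s['finger_gap'])
c=bot.capture('wrist');cv2.imwrite('pics/w2.png',c['frame'])
E
```

```text
[ 0.38310144 -0.05617099  0.07472004] [-0.32735075 -0.10573483 -0.67236424] 0.044815818891806906
```

View pics/w2.png

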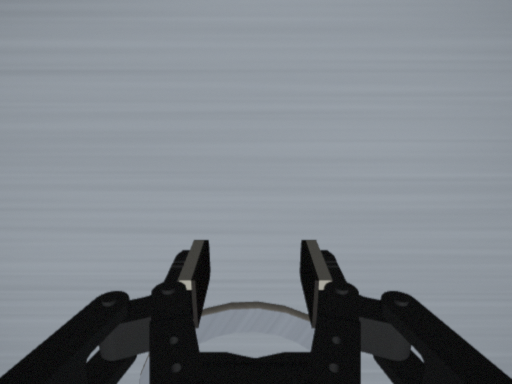

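Emit:
carry_out --motion '[[[0,0,2,0,0,0,45],[0,0,1,0,0,0,45],[0,0,0,0,0,0,45]]]'

```text
time: 5.05
tool_pos: [0.3828, -0.0559, 0.072]
eef_rot: [-0.001, 3.141, 0.0]
contact_force: [-0.5, 0.8, -0.1]
finger_gap: 0.0451
grip_force: 0.0
```

Emit:
carry_out --motion '[[[0,0,1,0,0,0,45],[0,0,0,0,0,0,45]]]'

```text
time: 5.3
tool_pos: [0.3827, -0.0559, 0.0709]
eef_rot: [0.0, -3.142, 0.0]
contact_force: [-0.6, -0.0, 0.0]
finger_gap: 0.0454
grip_force: 0.0
```

Emit:
carry_out --motion '[[[0,0,1,0,0,0,45],[0,0,0,0,0,0,45]]]'

```text
time: 5.55
tool_pos: [0.3828, -0.0559, 0.0704]
eef_rot: [-0.001, 3.141, -0.0]
contact_force: [-1.5, 1.2, 8.0]
finger_gap: 0.045
grip_force: 4.0
```

Emit:
carry_out --motion '[[[0,2,-3,0,0,0,45],[-15,0,0,0,0,0,45],[-10,0,0,0,0,0,45],[-20,0,0,0,0,0,45],[-20,0,0,0,0,0,45],[-20,0,0,0,0,0,45],[-20,0,0,0,0,0,45],[0,0,0,0,0,0,45]]]'

```text
time: 6.55
tool_pos: [0.4895, -0.0539, 0.0725]
eef_rot: [0.0, 3.14, 0.0]
contact_force: [-0.5, -0.4, -1.2]
finger_gap: 0.0452
grip_force: 0.0
```

```bash
python3 - <<'E'
from h import *
s=bot.sense();print(s['tool_pos'],s['contact_force'],s['finger_gap'])
im=rings('2')
E
```

```text
[ 0.48945191 -0.05390908  0.07252692] [-0.50295363 -0.38995424 -1.19131393] 0.04518764625839829
```

View pics/rect2.png

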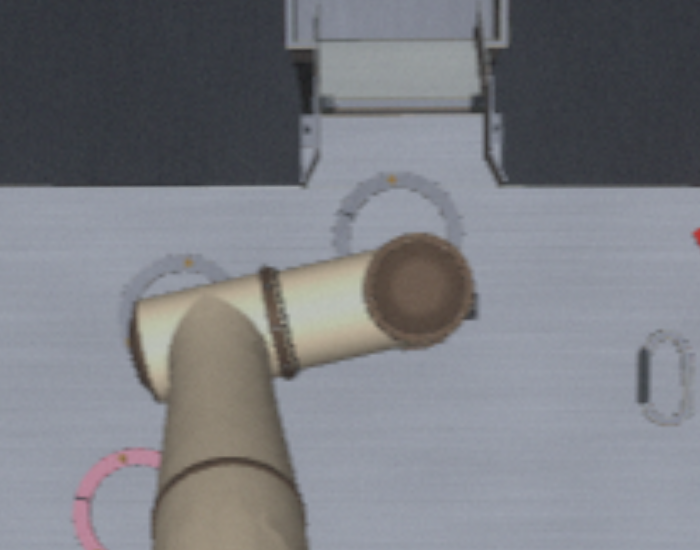

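Emit:
carry_out --motion '[[[-20,1,0,0,0,0,45],[-20,0,0,0,0,0,45],[-20,0,0,0,0,0,45],[-20,0,0,0,0,0,45],[-15,0,0,0,0,0,45],[-15,0,0,0,0,0,45],[-10,0,0,0,0,0,45],[-10,0,0,0,0,0,45]]]'

```text
time: 7.6
tool_pos: [0.6172, -0.0529, 0.0726]
eef_rot: [-0.0, -3.14, 0.0]
contact_force: [-1.5, -0.1, 0.4]
finger_gap: 0.0449
grip_force: 1.1
```

Emit:
carry_out --motion '[[[-10,0,0,0,0,0,45],[-10,0,0,0,0,0,45],[-10,0,0,0,0,0,45],[-7,0,0,0,0,0,45],[0,0,0,0,0,0,45],[0,0,0,0,0,0,45]]]'

```text
time: 8.35
tool_pos: [0.6547, -0.0529, 0.0727]
eef_rot: [0.0, -3.142, -0.0]
contact_force: [-0.7, 0.6, -0.4]
finger_gap: 0.0446
grip_force: 0.0
```

```bash
python3 - <<'E'
from h import *
s=bot.sense();print(s['tool_pos'],s['contact_force'],s['finger_gap'])
a=cv2.resize(bot.capture('scene')['frame'][150:384,180:420],(400,390))
b=rings('3')[:390,200:600]
cv2.imwrite('pics/ab.png',np.hstack([a,b]))
E
```

```text
[ 0.65466092 -0.052857    0.07273257] [-0.73370497  0.64999477 -0.35173843] 0.044608664907230505
```

View pics/ab.png

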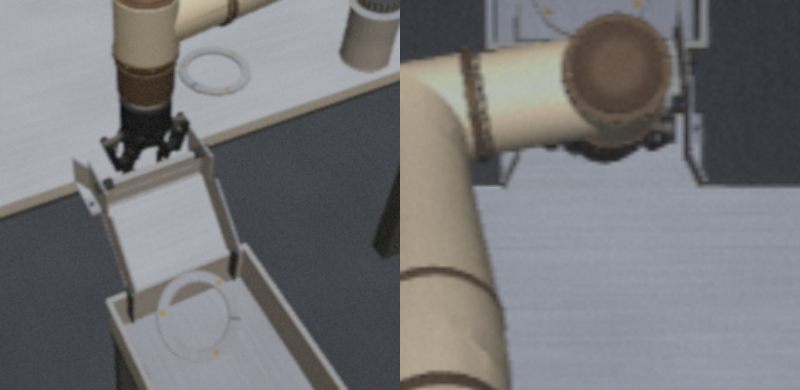

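Emit:
carry_out --motion '[[[30,0,0,0,0,0,45],[50,0,-10,0,0,0,20],[20,0,-40,0,0,0,0],[20,50,0,0,0,0,0],[20,50,0,0,0,0,0],[20,50,0,0,0,0,0],[14,50,0,0,0,0,0],[0,19,0,0,0,0,0]]]'

```text
time: 9.45
tool_pos: [0.4799, 0.1683, 0.1234]
eef_rot: [-0.006, 3.141, 0.001]
contact_force: [-0.3, 0.1, 0.2]
finger_gap: -0.0001
grip_force: 0.0
```

Emit:
carry_out --motion '[[[0,0,20,0,0,0,0],[0,0,20,0,0,0,0],[0,0,7,0,0,0,0],[0,0,0,0,0,0,0]]]'

```text
time: 9.95
tool_pos: [0.4808, 0.1657, 0.0757]
eef_rot: [-0.001, -3.141, 0.001]
contact_force: [1.5, 0.8, -0.3]
finger_gap: -0.0001
grip_force: 0.0
```

```bash
python3 - <<'E'
from h import *
s=bot.sense();print(s['tool_pos'],s['contact_force'],s['finger_gap'])
c=bot.capture('wrist');a=c['frame'][:,56:456]
b=cv2.resize(bot.capture('scene')['frame'][180:384,190:400],(395,384))
cv2.imwrite('pics/ab2.png',np.hstack([a,b]))
E
```

```text
[0.4808461  0.16565519 0.07572117] [ 1.45244721  0.78298823 -0.25894248] -8.908747864171145e-05
```

View pics/ab2.png

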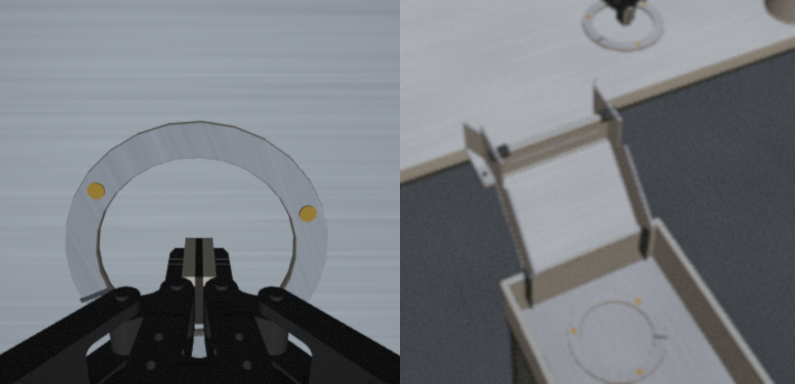

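Emit:
carry_out --motion '[[[0,-15,0,0,0,0,0],[0,-15,0,0,0,0,0],[0,-20,0,0,0,0,0],[0,-25,0,0,0,0,0],[0,-25,0,0,0,0,0],[0,-25,0,0,0,0,0],[0,-25,0,0,0,0,0],[0,-25,0,0,0,0,0]]]'

```text
time: 11.05
tool_pos: [0.4807, -0.0105, 0.0762]
eef_rot: [0.001, 3.141, 0.001]
contact_force: [-0.1, 1.5, -0.0]
finger_gap: -0.0002
grip_force: 0.9
```

Emit:
carry_out --motion '[[[0,-25,0,0,0,0,0],[0,-25,0,0,0,0,0],[0,-17,0,0,0,0,0],[0,-13,0,0,0,0,0],[0,0,0,0,0,0,0]]]'

```text
time: 11.68
tool_pos: [0.4804, -0.0898, 0.0759]
eef_rot: [-0.002, -3.141, 0.0]
contact_force: [0.0, -0.3, 1.0]
finger_gap: 0.0001
grip_force: 0.0
```

Emit:
carry_out --motion '[[[0,10,0,0,0,0,0],[0,0,-25,0,0,0,0],[40,12,0,0,0,0,45],[50,14,0,0,0,0,45],[8,0,0,0,0,0,45],[0,0,0,0,0,0,45]]]'

```text
time: 12.42
tool_pos: [0.3829, -0.0521, 0.1012]
eef_rot: [-0.004, 3.141, 0.0]
contact_force: [-0.3, 0.0, 0.5]
finger_gap: 0.0452
grip_force: 0.0
```

```bash
python3 - <<'E'
from h import *
s=bot.sense();print(s['tool_pos'],s['contact_force'],s['finger_gap'])
rings('4')
E
```

```text
[ 0.38294459 -0.0521182   0.1012475 ] [-0.26765123  0.0056586   0.48791884] 0.04520731649819471
```

View pics/rect4.png

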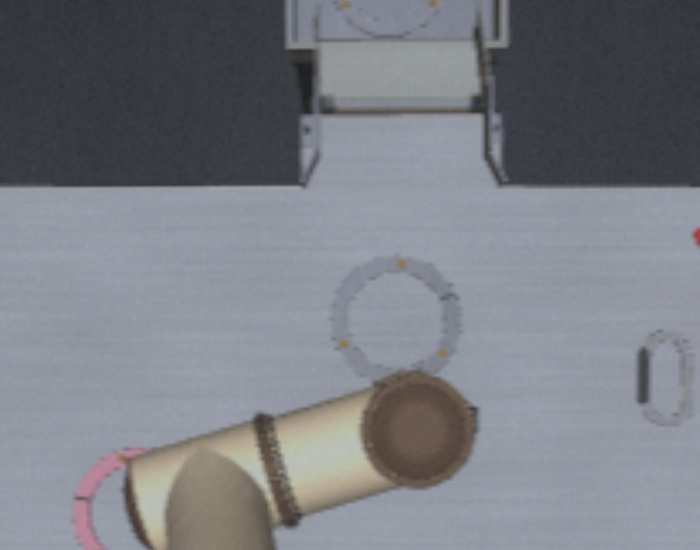

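Emit:
carry_out --motion '[[[0,-1,20,0,0,0,45],[0,0,8.5,0,0,0,45],[-15,0,0,0,0,0,45],[-10,0,0,0,0,0,45],[-20,0,0,0,0,0,45],[-20,0,0,0,0,0,45],[-20,0,0,0,0,0,45],[-20,0,0,0,0,0,45]]]'

```text
time: 13.48
tool_pos: [0.4886, -0.0542, 0.0727]
eef_rot: [-0.001, -3.141, 0.0]
contact_force: [-1.8, 0.7, 0.3]
finger_gap: 0.0451
grip_force: 0.7
```

Emit:
carry_out --motion '[[[-20,0,0,0,0,0,45],[-20,0,0,0,0,0,45],[-20,0,0,0,0,0,45],[-20,0,0,0,0,0,45],[-15,0,0,0,0,0,45],[-15,0,0,0,0,0,45],[-10,0,0,0,0,0,45],[-10,0,0,0,0,0,45]]]'

```text
time: 14.48
tool_pos: [0.618, -0.0541, 0.0724]
eef_rot: [-0.0, -3.141, 0.0]
contact_force: [-1.9, -0.3, 0.9]
finger_gap: 0.0454
grip_force: 0.9
```

Emit:
carry_out --motion '[[[-10,0,0,0,0,0,45],[-10,0,0,0,0,0,45],[-10,0,0,0,0,0,45],[-7,0,0,0,0,0,45],[0,0,0,0,0,0,45],[0,0,0,0,0,0,45]]]'

```text
time: 15.22
tool_pos: [0.6546, -0.0538, 0.0722]
eef_rot: [0.0, -3.141, -0.0]
contact_force: [-0.3, -0.1, 0.2]
finger_gap: 0.045
grip_force: 0.0
```

Emit:
carry_out --motion '[[[20,0,0,0,0,0,45],[50,0,-10,0,0,0,45],[50,0,-40,0,0,0,45],[30,0,-40,0,0,0,45],[0,0,0,0,0,0,45],[0,0,0,0,0,0,45],[0,0,0,0,0,0,45],[0,0,0,0,0,0,45]]]'

```text
time: 16.23
tool_pos: [0.5061, -0.0539, 0.1602]
eef_rot: [0.0, -3.139, 0.001]
contact_force: [-0.7, 0.1, -0.4]
finger_gap: 0.0451
grip_force: 0.0
```

```bash
python3 - <<'E'
from h import *
s=bot.sense();print(s['tool_pos'],s['contact_force'],s['finger_gap'])
a=cv2.resize(bot.capture('scene')['frame'][150:384,180:420],(400,390))
b=rings('5')[:390,200:600]
cv2.imwrite('pics/ab3.png',np.hstack([a,b]))
E
```

```text
[ 0.50608311 -0.05394732  0.16023919] [-0.70684728  0.1032456  -0.36042543] 0.04509550654703856
```

View pics/ab3.png

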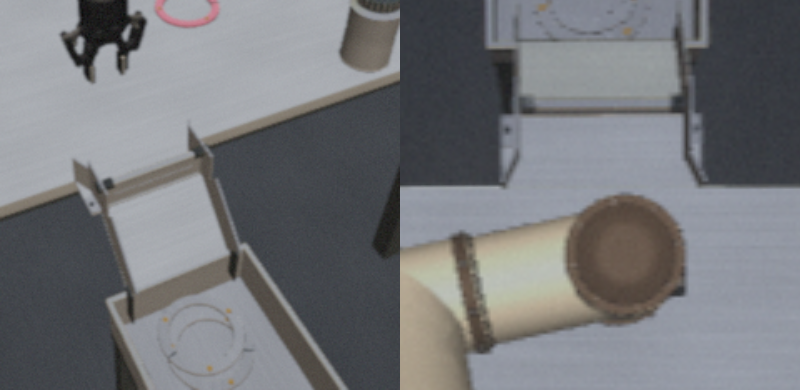

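Both rings lie in the bin, around (205,345) in the left crop. The flap is shut and the gripper is clear, so I'll let it settle briefly and hand in.

Emit:
carry_out --motion '[[[0,0,0,0,0,0,45],[0,0,0,0,0,0,45],[0,0,0,0,0,0,45],[0,0,0,0,0,0,45],[0,0,0,0,0,0,45],[0,0,0,0,0,0,45],[0,0,0,0,0,0,45],[0,0,0,0,0,0,45]]]'

```text
time: 17.32
tool_pos: [0.5059, -0.0539, 0.1615]
eef_rot: [-0.0, 3.142, 0.0]
contact_force: [0.8, -0.1, 0.1]
finger_gap: 0.045
grip_force: 0.0
```

```bash
python3 -c "
from bench import bot
print(bot.close_job())"
```

```text
the job is handed in; nothing more can be done
None
```

I pushed both gel frames through the flap into the bin one at a time, with the flap shut between them and again after the second, and handed the job in at 17.3 s; no verdict came back, but the last pictures show both frames lying in the bin, and I did not touch the canister, colour wheel segment or safety clip.

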